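Load the sample carrier by cap colour

TASK

Load the sample carrier: stand each pot and bottle with a coloured cap in the bay of its own colour (blue, yellow, green, red), upright on the bay's floor. Leave the spares, the white-capped pot and the white-capped bottle, standing where they are, and do not drop or tip any of them.

Things in the scene. Friction and masses are not known exactly. Their poses are not given: they have to be found in the camera images.
- pot_blue: Specimen pot, off-white body with a paper label and a blue screw cap; stands upright on the desk, 66 mm tall. Body 44 mm across up to 47 mm, cap 47 mm across from 47 to 66 mm: grip it by the cap. Origin at the centre of its underside, z up; round. 40 to 85 g. The pots and bottles stand in an arc about the robot, 75 mm or more apart between centres.
- pot_yellow: Specimen pot, off-white body with a paper label and a yellow screw cap; stands upright on the desk, 66 mm tall. Body 44 mm across up to 47 mm, cap 47 mm across from 47 to 66 mm: grip it by the cap. Origin at the centre of its underside, z up; round. 40 to 85 g. The pots and bottles stand in an arc about the robot, 75 mm or more apart between centres.
- bottle_green: Reagent bottle of brown glass with a paper label and a green cap; stands upright on the desk, 85 mm tall. Body 44 mm across with straight sides up to 54 mm (grip it there), sloping shoulder to 63 mm, cap 32 mm across from 63 to 85 mm. Origin at the centre of its underside, z up; round. 60 to 130 g.
- bottle_red: Reagent bottle of brown glass with a paper label and a red cap; stands upright on the desk, 85 mm tall. Body 44 mm across with straight sides up to 54 mm (grip it there), sloping shoulder to 63 mm, cap 32 mm across from 63 to 85 mm. Origin at the centre of its underside, z up; round. 60 to 130 g.
- pot_white: Specimen pot, off-white body with a paper label and a white screw cap; stands upright on the desk, 66 mm tall. Body 44 mm across up to 47 mm, cap 47 mm across from 47 to 66 mm: grip it by the cap. Origin at the centre of its underside, z up; round. 40 to 85 g. The pots and bottles stand in an arc about the robot, 75 mm or more apart between centres. A spare: not for the carrier.
- bottle_white: Reagent bottle of brown glass with a paper label and a white cap; stands upright on the desk, 85 mm tall. Body 44 mm across with straight sides up to 54 mm (grip it there), sloping shoulder to 63 mm, cap 32 mm across from 63 to 85 mm. Origin at the centre of its underside, z up; round. 60 to 130 g. A spare: not for the carrier.
- bay_blue: The blue bay: square open blue tray, 76 x 76 x 27 mm high, walls and floor 3 mm (70 x 70 mm inside). Four such bays, colours in any order, stand fixed in a row 78 mm apart along their y axis in a white carrier, beyond the pots and bottles. Origin: centre of the bay's underside, 6 mm above the desk; z up, inner floor at 3 mm, rim at 27 mm. The carrier is no higher than the rims.
- bay_yellow: The yellow bay: square open yellow tray, 76 x 76 x 27 mm high, walls and floor 3 mm (70 x 70 mm inside). Four such bays, colours in any order, stand fixed in a row 78 mm apart along their y axis in a white carrier, beyond the pots and bottles. Origin: centre of the bay's underside, 6 mm above the desk; z up, inner floor at 3 mm, rim at 27 mm. The carrier is no higher than the rims.
- bay_green: The green bay: square open green tray, 76 x 76 x 27 mm high, walls and floor 3 mm (70 x 70 mm inside). Four such bays, colours in any order, stand fixed in a row 78 mm apart along their y axis in a white carrier, beyond the pots and bottles. Origin: centre of the bay's underside, 6 mm above the desk; z up, inner floor at 3 mm, rim at 27 mm. The carrier is no higher than the rims.
- bay_red: The red bay: square open red tray, 76 x 76 x 27 mm high, walls and floor 3 mm (70 x 70 mm inside). Four such bays, colours in any order, stand fixed in a row 78 mm apart along their y axis in a white carrier, beyond the pots and bottles. Origin: centre of the bay's underside, 6 mm above the desk; z up, inner floor at 3 mm, rim at 27 mm. The carrier is no higher than the rims.

How it is judged:
By the outcome, as a careful person would: the job done as asked, in the order asked, and still so for the second after the job is handed in, with the robot touching nothing.
It also fails if it takes over 109 s, if anything falls off the work surface, if the arm or the gripper's body presses on something with over 40 N, if the wrist force passes 120 N, or if a joint passes its speed limit or range.

ROBOT

A 7-joint arm with a two-finger parallel gripper is mounted at the origin on the work surface. World frame = base frame: x ahead of the robot, y to its left, z up, the work surface at z = 0. Lengths are in mm, angles in rad, forces in N, time in s.
With the tool pointing down it reaches from about 425 to 925 mm from the base axis. Payload 6.8 kg.
Tool frame: the origin (TCP) lies midway between the tips of the shut fingers; the grasp point (between the pads) lies 19 mm behind it; z points along the fingers, y is the line along which they close (so a half turn about z gives the same grasp; the last joint's range is limited). The gripper opens to 85 mm and grips with 20 to 120 N. Pads are 22 mm wide; open, the fingers measure 114 mm over their backs; the gripper's body (76 mm by 85 mm) begins 54 mm behind the grasp point. The pads swing forward as they close: fully open they stand 13 mm farther back than shut.
Start: joints at [-1.413, 0.477, 0.022, 1.555, -0.011, 1.109, -0.083], TCP at [177.305, 651.314, 231.308] pointing down, gripper open.
Joint ranges: [-2.96, 2.96], [-0.34, 2.1], [-1.41, 1.46], [0.24, 2.44], [-1.37, 4.51], [0.17, 1.92], [-2.96, 2.96]. Speed limits (rad/s): [2.39, 2.39, 3.14, 3.14, 3.14, 3.14, 3.14].

INTERFACE

Orientations are given as a unit quaternion [w, x, y, z].
In Python, from rig import bot gives the robot as it stands. The module is installed in compiled form; this text tells all that it offers.
- The arm moves only by the tool step_arm, never from a script. Its argument "steps" is one flat list of numbers, 6 for each row, row after row: the shift along the world's x, y, z in mm, then the turn, a rotation vector about the world's x, y, z in degrees. In form: [dx, dy, dz, rx, ry, rz, dx, dy, dz, rx, ry, rz, ...]. A call has 1 to 8 rows; each row shifts and turns the commanded pose from where the row before left it; what a row does not reach is not made up. A row lasts 1/8 s, in which the tool goes at most 62.5 mm and 10.7 degrees, less where a joint would pass 70% of its speed; a pose out of reach is approached as far as the arm can. A call is refused whole if a number of a shift passes 62.5 or a number of a turn 10.7, either way. A call with a gripper value outside its range is refused whole. "claw" is the gripper's target within -1 to 1 (shut at 1, half-way at 0, fully open at -1), set as the call begins (left out, the last holds). The fingers move at their own pace and stop on an object; the grip force is fixed at half the most. Time passes only in rows, so rows that do not move let the fingers close. It gives the time, the measured TCP pose, the force, the opening and the grip force at its end, in the units of the state.
- bot.get_obs(): the state, without advancing time (a new reading comes with each control period).
- bot.read_camera(name): name is "scene" or "side" or "wrist"; returns a dict with "pixels" (480x640x3 uint8, blue, green, red), "camera_matrix" (3x3 intrinsics, pixels), "camera_from_world" (4x4, takes a point from world to camera coordinates). Camera axes: x right, y down, z forward; pixel columns grow to the right and rows downward; lengths in mm; the calibration is good to about 2 mm. A picture is of the moment at which its call begins. There is no depth.
- bot.sign_off(): hands the job in; it is judged then, once.
The state is a dict: "time": time; "joint_pos": joint angles; "joint_vel": joint speeds; "tau": joint torques, N m; "position": TCP position; "ee_rot": TCP orientation; "ft_force": force on the tool from outside, world axes, zero at the start; "torque": the same for the moment, N m; "gripper_width": finger opening in mm; "grip_force": force on a finger pad.
Only numpy, scipy, OpenCV 4.12 (cv2) and the standard library are available. Lean on these libraries where they do the work, as an engineer would, in place of code of your own. Each camera call takes 0.05 s, during which the arm holds its last target. There are 200 camera calls.

## Working session

There is one attempt and no reset: what is moved stays moved. The work goes in short steps, Python scripts to look and compute and a tool call to move; the robot and the scene stay as the last step left them, time stands still between calls to the robot, and variables do not carry over. Pictures are saved under pics/ and viewed, at most 14 in all, crops included, and the job is handed in when it is done.

Besides the shell and the picture viewer there is one more tool, called after "Call:" as name(argument=value, ...) on one line, values as JSON. step_arm: Moves the arm, as the interface text tells. Its arguments: {"type":"object","properties":{"steps":{"type":"array"},"claw":{"type":"number"}},"required":["steps"]}

```bash
mkdir -p pics
python3 - <<'E'
from rig import bot
import cv2, numpy as np, pickle
o=bot.get_obs(); print({k:np.round(v,3) for k,v in o.items()})
d={}
for n in ["scene","side","wrist"]:
    c=bot.read_camera(n); d[n]=c; cv2.imwrite(f"pics/{n}0.png",c["pixels"])
    M=c["camera_from_world"]; print(n,np.round(-M[:3,:3].T@M[:3,3]),np.round(M[2,:3],2))
pickle.dump(d,open("c0.pkl","wb"))
E
```

```text
{'time': np.float64(0.0), 'joint_pos': array([-1.413,  0.478,  0.022,  1.556, -0.011,  1.109, -0.083]), 'joint_vel': array([ 0.   , -0.   ,  0.   , -0.   , -0.   , -0.   , -0.001]), 'tau': array([ 0.0000e+00, -5.9645e+01,  1.6080e+00, -2.8120e+01,  1.2000e-02,
        9.0000e-03, -0.0000e+00]), 'position': array([177.206, 650.7  , 230.318]), 'ee_rot': array([-0.   ,  0.133,  0.991, -0.001]), 'ft_force': array([-0.202,  0.182, -0.096]), 'torque': array([-0.027, -0.015, -0.03 ]), 'grip_force': np.float64(0.0), 'gripper_width': np.float64(85.198)}
scene [1320.  237.  691.] [-0.77 -0.22 -0.6 ]
side [356. 873. 864.] [ 0.14 -0.73 -0.67]
wrist [114. 668. 373.] [ 0.25 -0.07 -0.97]
```

View pics/scene0.png

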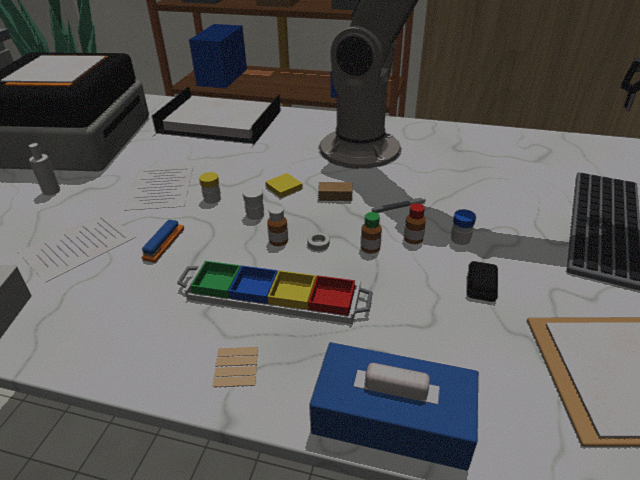

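View pics/side0.png

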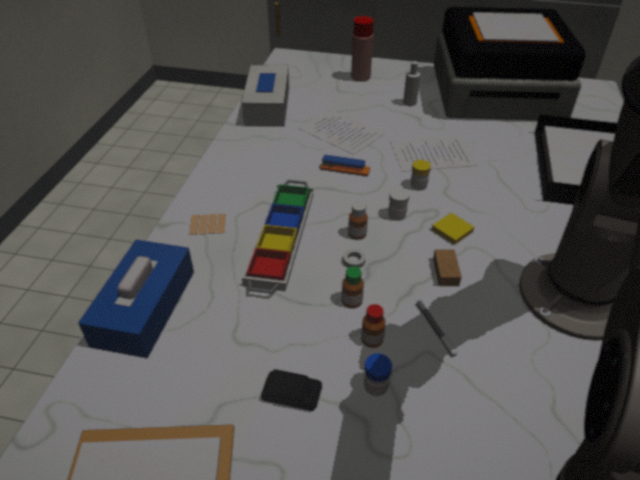

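The scene picture shows the caps at about yellow (209,178), white pot (254,194), white bottle (276,213), green (372,218), red (417,209) and blue (465,215). The bays run green (214,278), blue (254,284), yellow (293,290), red (333,296). The side picture shows the same objects: yellow (421,168), green (353,275), red (374,312), blue (378,365).

```bash
cat > h.py <<'E'
import cv2, numpy as np
from scipy.optimize import least_squares
HUE={"blue":(100,130),"yellow":(22,35),"green":(45,85),"red":(-8,8)}
def proj(c,P):
    P=np.atleast_2d(P); q=(c["camera_from_world"][:3,:3]@P.T).T+c["camera_from_world"][:3,3]
    q=(c["camera_matrix"]@q.T).T; return q[:,:2]/q[:,2:]
def blob(c,col,near,sat=110,val=45,rad=40):
    h=cv2.cvtColor(c["pixels"],cv2.COLOR_BGR2HSV).astype(int)
    lo,hi=HUE[col]; H=h[...,0].copy()
    if lo<0: H[H>90]-=180
    m=((H>=lo)&(H<=hi)&(h[...,1]>sat)&(h[...,2]>val)).astype(np.uint8)
    n,l,s,ce=cv2.connectedComponentsWithStats(m)
    k=[i for i in range(1,n) if s[i,4]>30 and np.hypot(*(ce[i]-near))<rad]
    i=max(k,key=lambda i:s[i,4])
    pts=np.argwhere(l==i)[:,::-1].astype(np.float32)
    return hullc(pts), s[i]
def hullc(p):
    m=cv2.moments(cv2.convexHull(p.astype(np.float32))); return np.array([m["m10"],m["m01"]])/m["m00"]
A=np.linspace(0,2*np.pi,40)
def cap(x,y,r,z0,z1): return np.array([[x+r*np.cos(a),y+r*np.sin(a),z] for z in (z0,z1) for a in A])
def rim(x,y,t,z=33,h=38):
    return np.array([[x+a*h*np.cos(t)-b*h*np.sin(t),y+a*h*np.sin(t)+b*h*np.cos(t),z] for a,b in((1,1),(1,-1),(-1,-1),(-1,1))])
E
python3 - <<'E'
from h import *; import pickle
d=pickle.load(open("c0.pkl","rb"))
S={"yellow":((209,178),(421,168)),"green":((372,218),(353,275)),"red":((417,209),(374,312)),"blue":((465,215),(378,365))}
for col,(a,b) in S.items():
    g=(23.5,47,66) if col in("yellow","blue") else (16,63,85)
    o=[(d[n],*blob(d[n],col,np.array(p),rad=15)) for n,p in(("scene",a),("side",b))]
    f=lambda v:np.concatenate([hullc(proj(c,cap(*v,*g)))-m for c,m,_ in o])
    r=least_squares(f,[500,0]); print(col,np.round(r.x,1),"R",np.hypot(*r.x).round(),"az",np.degrees(np.arctan2(r.x[1],r.x[0])).round(1),"res",np.round(r.fun,1),[list(s) for _,_,s in o])
# whites by hand
for n,z,a,b in(("wpot",66,(254,194),(399,197)),("wbot",85,(276,211),(358,206))):
    f=lambda v:np.concatenate([proj(d["scene"],[*v,z])[0]-a,proj(d["side"],[*v,z])[0]-b])
    r=least_squares(f,[500,0]);print(n,np.round(r.x),np.hypot(*r.x).round(),np.round(r.fun,1))
B={"green":((214,278),(290,200)),"blue":((254,284),(285,217)),"yellow":((293,290),(277,240)),"red":((333,296),(268,265))}
o=[];
for k,col in enumerate(B):
    for n,p in zip(("scene","side"),B[col]):
        m,s=blob(d[n],col,np.array(p),rad=15,sat=90); o.append((d[n],k,m)); print(col,n,m.round(1),s)
def f(v):
    x,y,t=v; return np.concatenate([hullc(proj(c,rim(x-np.sin(t)*78*(k-1.5),y+np.cos(t)*78*(k-1.5),t)))-m for c,k,m in o])
best=min((least_squares(f,[750,150,t]) for t in(0,.5,3.14,2.6,-.5)),key=lambda r:r.cost)
x,y,t=best.x; print(best.x,np.round(best.fun,1))
for k,col in enumerate(B): print(col,np.round([x-np.sin(t)*78*(k-1.5),y+np.cos(t)*78*(k-1.5)],1))
E
```

```text
yellow [375.   0.] R 375.0 az 0.0 res [120.   19.8 -22.2  82.2] [[np.int32(199), np.int32(172), np.int32(19), np.int32(16), np.int32(217)], [np.int32(413), np.int32(160), np.int32(18), np.int32(15), np.int32(191)]]
green [468.8   0. ] R 469.0 az 0.0 res [-54.   -0.6   2.3 -35.9] [[np.int32(366), np.int32(212), np.int32(13), np.int32(9), np.int32(98)], [np.int32(347), np.int32(266), np.int32(14), np.int32(13), np.int32(143)]]
red [379.2   1. ] R 379.0 az 0.1 res [-88.  -17.2  23.8 -71.2] [[np.int32(410), np.int32(203), np.int32(15), np.int32(17), np.int32(167)], [np.int32(365), np.int32(305), np.int32(18), np.int32(19), np.int32(240)]]
blue [355.5   0. ] R 355.0 az 0.0 res [-133.7  -23.5   30.5 -114.5] [[np.int32(454), np.int32(210), np.int32(22), np.int32(18), np.int32(261)], [np.int32(365), np.int32(353), np.int32(27), np.int32(24), np.int32(490)]]
wpot [ 398. -171.] 433.0 [ 1.3 -2.3 -1.4 -1.8]
wbot [482. -89.] 490.0 [ 0.4 -1.9 -1.1 -0.5]
green scene [215.4 275.7] [191 261  49  30 699]
green side [291.3 195.7] [274 186  35  20 428]
blue scene [252.4 284.2] [ 228  266   49   38 1136]
blue side [284.7 215.3] [266 204  38  24 641]
yellow scene [291.5 289.4] [ 268  270   48   40 1259]
yellow side [277.  237.7] [256 225  41  26 753]
red scene [331.3 294.9] [ 308  275   47   41 1296]
red side [268.4 263.4] [247 248  43  31 972]
[625.80668458  22.69178309   6.04358185] [ 43.7 -13.8  15.   20.5  39.5 -10.5   5.7  21.2  35.3  -3.2  -4.1  20.9
  32.8   4.7 -14.5  19.3]
green [598. -91.]
blue [616.6 -15.2]
yellow [635.1  60.6]
red [653.6 136.3]
```

```bash
sed -i 's/^def hullc.*/def lsq(f,x0,s): # offset+scaled so finite steps exceed float32 noise\n    s=np.array(s,float); r=least_squares(lambda u:f(np.array(x0)+(u-100)*s),np.full(len(s),100.),diff_step=1e-2); r.x=np.array(x0)+(r.x-100)*s; return r\n&/' h.py
cat > m.py <<'E'
from h import *; import pickle
d=pickle.load(open("c0.pkl","rb"))
S={"yellow":((209,178),(421,168)),"green":((372,218),(353,275)),"red":((417,209),(374,312)),"blue":((465,215),(378,365))}
for col,(a,b) in S.items():
    g=(23.5,47,66) if col in("yellow","blue") else (16,63,85)
    o=[(d[n],*blob(d[n],col,np.array(p),rad=15,val=25)) for n,p in(("scene",a),("side",b))]
    f=lambda v:np.concatenate([hullc(proj(c,cap(*v,*g)))-m for c,m,_ in o])
    r=lsq(f,[500,0],[1,1]); print(col,np.round(r.x,1),"R",np.hypot(*r.x).round(),"az",np.degrees(np.arctan2(r.x[1],r.x[0])).round(1),"res",np.round(r.fun,1),[s[4] for _,_,s in o])
B={"green":((214,278),(290,200)),"blue":((254,284),(285,217)),"yellow":((293,290),(277,240)),"red":((333,296),(268,265))}
o=[];
for k,col in enumerate(B):
    for n,p in zip(("scene","side"),B[col]):
        m,s=blob(d[n],col,np.array(p),rad=15,sat=90,val=25); o.append((d[n],k,m))
def f(v):
    x,y,t=v; return np.concatenate([hullc(proj(c,rim(x-np.sin(t)*78*(k-1.5),y+np.cos(t)*78*(k-1.5),t)))-m for c,k,m in o])
r=min((lsq(f,[650,50,t],[1,1,.01]) for t in(0,.5,-.5)),key=lambda r:r.cost)
x,y,t=r.x; print(r.x,np.round(r.fun,1))
for k,col in enumerate(B): print(col,np.round([x-np.sin(t)*78*(k-1.5),y+np.cos(t)*78*(k-1.5)],1))
E
python3 m.py
```

```text
yellow [ 354.  -311.7] R 472.0 az -41.4 res [-0.1 -0.5 -0.3  0.3] [np.int32(218), np.int32(191)]
green [455.3 111.2] R 469.0 az 13.7 res [-1.4 -0.5 -0.3  1.9] [np.int32(170), np.int32(144)]
red [400.8 202.5] R 449.0 az 26.8 res [ 0.1 -0.4 -0.2 -0.1] [np.int32(205), np.int32(270)]
blue [379.  303.3] R 485.0 az 38.7 res [-0.3 -0.6 -0.3  0.3] [np.int32(316), np.int32(581)]
[ 6.52680468e+02 -4.37036301e+01  4.96918728e-02] [ 0.3 -3.2 -2.6 -1.   0.5 -3.4 -2.9 -0.2  0.3 -3.3 -2.8 -0.3  0.4 -3.4
 -2.5 -1.6]
green [ 658.5 -160.6]
blue [654.6 -82.7]
yellow [650.7  -4.8]
red [646.9  73.2]
```

```bash
cat >> m.py <<'E'
print("with free outer wall depth")
def f(v):
    x,y,t,z0,h=v; R=[]
    for c,k,m in o:
        X,Y=x-np.sin(t)*78*(k-1.5),y+np.cos(t)*78*(k-1.5)
        R.append(hullc(proj(c,np.vstack([rim(X,Y,t,33),rim(X,Y,t,z0)])))-m)
    return np.concatenate(R)
r=lsq(lambda v:f([*v,38]),[650,-44,.05,15],[1,1,.01,1]); print(r.x,np.round(r.fun,1))
def f2(v):
    x,y,t,z=v; return np.concatenate([hullc(proj(c,rim(x-np.sin(t)*78*(k-1.5),y+np.cos(t)*78*(k-1.5),t,z)))-m for c,k,m in o])
r=lsq(f2,[650,-44,.05,33],[1,1,.01,1]); print("free z",r.x,np.round(r.fun,1))
im=d["scene"]["pixels"].copy()
for im,c in((im,d["scene"]),):
    for k in range(4):
        x,y,t=652.7,-43.7,.05
        cv2.polylines(im,[proj(c,rim(x-np.sin(t)*78*(k-1.5),y+np.cos(t)*78*(k-1.5),t)).round().astype(np.int32)],True,(255,0,255))
cv2.imwrite("pics/bay.png",cv2.resize(im[240:340,160:400],None,fx=3,fy=3,interpolation=cv2.INTER_NEAREST))
E
python3 m.py|tail -12
```

```text
blue [379.  303.3] R 485.0 az 38.7 res [-0.3 -0.6 -0.3  0.3] [np.int32(316), np.int32(581)]
[ 6.52680468e+02 -4.37036301e+01  4.96918728e-02] [ 0.3 -3.2 -2.6 -1.   0.5 -3.4 -2.9 -0.2  0.3 -3.3 -2.8 -0.3  0.4 -3.4
 -2.5 -1.6]
green [ 658.5 -160.6]
blue [654.6 -82.7]
yellow [650.7  -4.8]
red [646.9  73.2]
with free outer wall depth
[ 6.49559193e+02 -4.75100955e+01  4.71053714e-02  1.43590919e+01] [-0.2 -1.2 -0.9  1.3 -0.5 -1.3 -1.1  2.1 -1.1 -1.1 -0.9  1.8 -1.4 -1.2
 -0.6  0.5]
free z [ 6.49797259e+02 -4.77838332e+01  4.70109835e-02  2.35546042e+01] [-0.2 -1.1 -0.8  1.2 -0.4 -1.2 -1.1  2.  -1.1 -1.  -0.9  1.8 -1.3 -1.1
 -0.5  0.4]
```

View pics/bay.png

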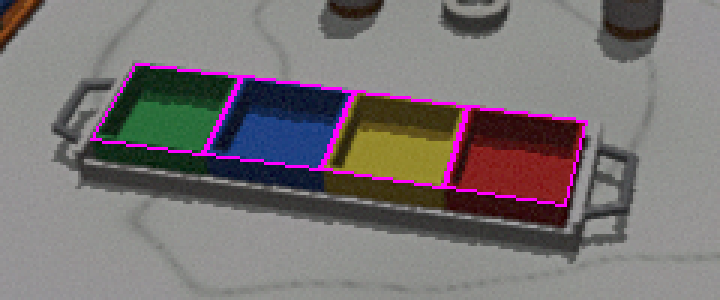

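The overlay shows the front outer walls visible below the rims, so I'll take the carrier at about (650,-47.5), yaw 0.047. Moving over the blue pot now.

Call:
step_arm(steps=[25,-43.5,0,0,0,-4.5,25,-43.5,0,0,0,-4.5,25,-43.5,0,0,0,-4.5,25,-43.5,0,0,0,-4.5,25,-43.5,0,0,0,-4.5,25,-43.5,0,0,0,-4.5,25,-43.5,0,0,0,-4.5,26,-43.5,0,0,0,-4.5], claw=-1)

```text
time: 1.15
position: [378.8, 301.8, 231.3]
ee_rot: [-0.0, 0.433, 0.901, 0.0]
ft_force: [0.7, 0.8, 0.4]
gripper_width: 85.4
grip_force: 0.0
```

```bash
cat > look.py <<'E'
# usage: look.py colour x y [save]: refine cap position with the wrist camera
import sys; from h import *; from rig import bot
col,x,y=sys.argv[1],float(sys.argv[2]),float(sys.argv[3])
o=bot.get_obs(); q=o["ee_rot"]; 
from scipy.spatial.transform import Rotation as R
Rm=R.from_quat([q[1],q[2],q[3],q[0]]).as_matrix()
print("tcp",o["position"].round(1),"tool y az",np.degrees(np.arctan2(Rm[1,1],Rm[0,1])).round(1),"tilt",Rm[:2,2].round(3))
c=bot.read_camera("wrist")
if len(sys.argv)>4: cv2.imwrite(f"pics/{sys.argv[4]}.png",c["pixels"])
g=(23.5,47,66) if col in("yellow","blue") else (16,63,85)
p=proj(c,[x,y,g[2]])[0]; m,s=blob(c,col,p,rad=60,val=25)
r=lsq(lambda v:hullc(proj(c,cap(*v,*g)))-m,[x,y],[1,1])
print(col,"expected px",p.round(),"seen",m.round(),s,"pos",r.x.round(1),"go",(r.x-o["position"][:2]).round(1),"az",np.degrees(np.arctan2(r.x[1],r.x[0])).round(1))
E
python3 look.py blue 379 303 w1
```

```text
tcp [378.8 301.8 231.3] tool y az 38.6 tilt [-0.  0.]
blue expected px [322. 217.] seen [323. 216.] [ 295  187   57   58 2618] pos [380.  303.2] go [1.2 1.5] az 38.6
```

View pics/w1.png

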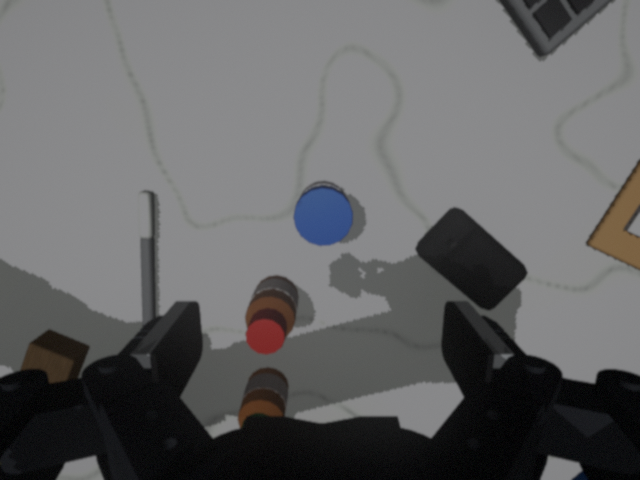

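The wrist view shows the blue cap at (323,216), the red cap at (266,335), and the fingers straddling the lower edge. That puts the blue pot at (380, 303).

Call:
step_arm(steps=[1.2,1.4,-40,0,0,0,0,0,-50,0,0,0,0,0,-50,0,0,0,0,0,-40,0,0,0,0,0,-18,0,0,0,0,0,0,0,0,0])

```text
time: 1.95
position: [378.6, 304.0, 32.0]
ee_rot: [-0.0, 0.432, 0.902, -0.002]
ft_force: [0.2, -0.3, 0.4]
gripper_width: 85.3
grip_force: 0.0
```

Call:
step_arm(steps=[0,0,0,0,0,0,0,0,0,0,0,0,0,0,0,0,0,0,0,0,0,0,0,0,0,0,0,0,0,0,0,0,0,0,0,0], claw=1)

```text
time: 2.7
position: [380.0, 305.3, 34.6]
ee_rot: [0.0, 0.432, 0.902, 0.001]
ft_force: [-0.2, -0.1, 6.7]
gripper_width: 45.6
grip_force: 60.2
```

Call:
step_arm(steps=[0,0,20,0,0,0,0,0,40,0,0,0,0,0,50,0,0,0,0,0,40,0,0,0,0,0,0,0,0,0])

```text
time: 3.32
position: [381.1, 306.3, 186.9]
ee_rot: [0.001, 0.432, 0.902, 0.004]
ft_force: [-0.5, 0.3, -1.8]
gripper_width: 45.5
grip_force: 61.5
```

Call:
step_arm(steps=[34,-49,0,0,0,-4.5,34,-49,0,0,0,-4.5,34,-49,0,0,0,-4.5,34,-49,0,0,0,-4.5,34,-49,0,0,0,-4.5,34,-49,0,0,0,-4.5,34,-49,0,0,0,-4.5,34,-49,0,0,0,-4.5])

```text
time: 4.32
position: [651.8, -88.6, 182.2]
ee_rot: [-0.001, 0.691, 0.723, -0.0]
ft_force: [1.3, -0.0, -0.4]
gripper_width: 45.6
grip_force: 61.4
```

```bash
cat > w.py <<'E'
import sys,pickle; from h import *; from rig import bot
o=bot.get_obs(); print({k:np.round(o[k],2) for k in("time","position","ee_rot","gripper_width","grip_force")})
c=bot.read_camera(sys.argv[1]); pickle.dump(c,open("w.pkl","wb")); im=c["pixels"].copy()
for k in range(4):
    x,y,t=649.6,-47.5,.047; x,y=x-np.sin(t)*78*(k-1.5),y+np.cos(t)*78*(k-1.5)
    for z,h in((33,38),(9,35)): cv2.polylines(im,[proj(c,rim(x,y,t,z,h)).round().astype(np.int32)],True,(255,0,255) if z>9 else (0,255,255))
cv2.imwrite(f"pics/{sys.argv[2]}.png",im)
E
python3 w.py wrist w2
```

```text
{'time': np.float64(4.32), 'position': array([651.84, -88.58, 182.18]), 'ee_rot': array([-0.  ,  0.69,  0.72, -0.  ]), 'gripper_width': np.float64(45.64), 'grip_force': np.float64(61.45)}
```

View pics/w2.png

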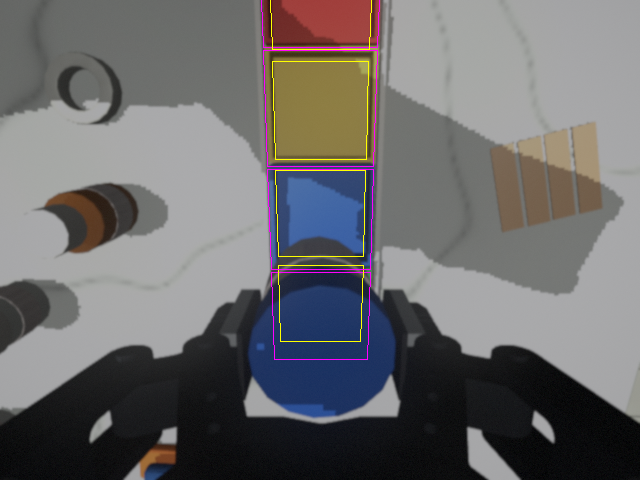

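The wrist view shows the overlay matching the bays to within 2–3 mm (yellow floor spans columns 275–368). The pot is held firmly at (322,350). Lowering it into the blue bay.

Call:
step_arm(steps=[-0.3,2,-40,0,0,0,0,0,-50,0,0,0,0,0,-30,0,0,0,0,0,-15,0,0,0,0,0,-3,0,0,0,0,0,0,0,0,0])

```text
time: 5.12
position: [651.9, -85.5, 46.3]
ee_rot: [0.001, 0.69, 0.724, 0.0]
ft_force: [1.1, 0.3, -0.9]
gripper_width: 45.6
grip_force: 61.6
```

Call:
step_arm(steps=[0,0,-2,0,0,0,0,0,-1,0,0,0,0,0,0,0,0,0])

```text
time: 5.5
position: [652.0, -85.5, 43.7]
ee_rot: [0.001, 0.69, 0.724, 0.001]
ft_force: [-1.1, 1.2, 4.5]
gripper_width: 45.3
grip_force: 62.3
```

Call:
step_arm(steps=[0,0,0,0,0,0,0,0,0,0,0,0,0,0,0,0,0,0,0,0,20,0,0,0,0,0,50,0,0,0,0,0,60,0,0,0,0,0,30,0,0,0], claw=-1)

```text
time: 6.38
position: [652.7, -86.2, 207.5]
ee_rot: [0.002, 0.69, 0.724, 0.002]
ft_force: [0.3, -0.1, -0.7]
gripper_width: 85.3
grip_force: 0.0
```

Call:
step_arm(steps=[-37,-28.3,4,0,0,-5.5,-37,-28.3,4,0,0,-5.5,-37,-28.3,4,0,0,-5.5,-37,-28.3,4,0,0,-5.5,-37,-28.3,4,0,0,-5.5,-37,-28.3,4,0,0,-5.5,-37,-28.3,4,0,0,-5.5,-37,-28.3,0,0,0,-5.5])

```text
time: 7.38
position: [354.1, -312.9, 231.7]
ee_rot: [0.0, 0.912, 0.411, 0.001]
ft_force: [0.0, -0.4, -0.3]
gripper_width: 85.4
grip_force: 0.0
```

```bash
python3 look.py yellow 354 -312; python3 w.py scene s1
python3 - <<'E'
import cv2; im=cv2.imread("pics/s1.png"); cv2.imwrite("pics/s1c.png",cv2.resize(im[150:340,160:480],None,fx=2.4,fy=2.4))
E
```

```text
tcp [ 354.1 -312.9  231.7] tool y az -41.4 tilt [0.003 0.   ]
yellow expected px [319. 219.] seen [321. 214.] [ 293  186   56   57 2449] pos [ 356.5 -310.7] go [2.4 2.2] az -41.1
{'time': np.float64(7.42), 'position': array([ 348.33, -316.61,  231.53]), 'ee_rot': array([0.  , 0.91, 0.41, 0.  ]), 'gripper_width': np.float64(85.31), 'grip_force': np.float64(0.0)}
```

View pics/s1c.png

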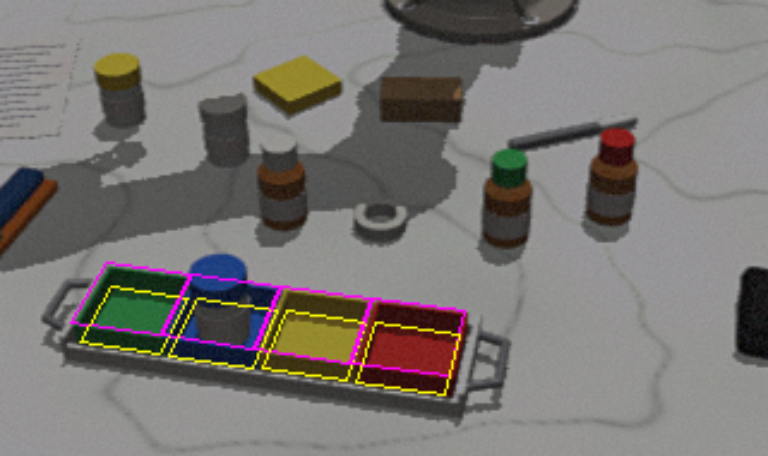

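The crop shows the blue pot upright in the blue bay, near (218,300) in the crop. The arm was still settling, so I'll re-measure yellow.

```bash
python3 look.py yellow 354 -312;python3 look.py yellow 354 -312
```

```text
tcp [ 350.8 -314.9  231.5] tool y az -41.8 tilt [0.002 0.   ]
yellow expected px [321. 214.] seen [322. 209.] [ 295  181   56   57 2492] pos [ 356.6 -310.6] go [5.9 4.3] az -41.1
tcp [ 353.2 -313.3  231.4] tool y az -41.5 tilt [0.002 0.001]
yellow expected px [320. 218.] seen [321. 213.] [ 294  185   56   57 2473] pos [ 356.5 -310.8] go [3.3 2.6] az -41.1
```

Call:
step_arm(steps=[1.2,1,-39,0,0,0,0,0,-50,0,0,0,0,0,-50,0,0,0,0,0,-40,0,0,0,0,0,-18,0,0,0,0,0,0,0,0,0])

```text
time: 8.32
position: [356.8, -309.6, 32.4]
ee_rot: [-0.001, 0.91, 0.414, -0.0]
ft_force: [-0.0, 0.8, 0.7]
gripper_width: 85.1
grip_force: 0.0
```

Call:
step_arm(steps=[0,0,0,0,0,0,0,0,0,0,0,0,0,0,0,0,0,0,0,0,0,0,0,0,0,0,0,0,0,0,0,0,0,0,0,0], claw=1)

```text
time: 9.07
position: [357.3, -311.0, 34.5]
ee_rot: [0.001, 0.911, 0.413, 0.001]
ft_force: [-0.3, 1.3, 6.8]
gripper_width: 45.2
grip_force: 60.0
```

Call:
step_arm(steps=[0,0,20,0,0,0,0,0,40,0,0,0,0,0,50,0,0,0,0,0,40,0,0,0,0,0,0,0,0,0])

```text
time: 9.7
position: [358.2, -311.7, 186.2]
ee_rot: [0.002, 0.911, 0.413, 0.003]
ft_force: [1.1, -0.2, -1.3]
gripper_width: 45.2
grip_force: 61.4
```

Call:
step_arm(steps=[36.4,37.8,0,0,0,5.5,36.4,37.8,0,0,0,5.5,36.4,37.8,0,0,0,5.5,36.4,37.8,0,0,0,5.5,36.4,37.8,0,0,0,5.5,36.4,37.8,0,0,0,5.5,36.4,37.8,0,0,0,5.5,36.4,37.8,0,0,0,5.5])

```text
time: 10.7
position: [648.0, -6.6, 182.1]
ee_rot: [-0.001, 0.689, 0.725, -0.0]
ft_force: [0.7, -0.5, 0.4]
gripper_width: 45.3
grip_force: 61.3
```

Call:
step_arm(steps=[0,0,-40,0,0,0,0,0,-50,0,0,0,0,0,-30,0,0,0,0,0,-15,0,0,0,0,0,-3,0,0,0,0,0,0,0,0,0])

```text
time: 11.45
position: [648.3, -8.4, 46.2]
ee_rot: [0.001, 0.69, 0.724, 0.001]
ft_force: [-0.0, -1.0, -0.4]
gripper_width: 45.6
grip_force: 61.4
```

Call:
step_arm(steps=[0,0,-2,0,0,0,0,0,-1,0,0,0,0,0,0,0,0,0])

```text
time: 11.82
position: [648.3, -8.3, 43.6]
ee_rot: [0.0, 0.69, 0.724, 0.001]
ft_force: [-0.3, 0.7, 4.8]
gripper_width: 45.5
grip_force: 62.0
```

Call:
step_arm(steps=[0,0,0,0,0,0,0,0,0,0,0,0,0,0,0,0,0,0,0,0,20,0,0,0,0,0,50,0,0,0,0,0,60,0,0,0,0,0,30,0,0,0], claw=-1)

```text
time: 12.7
position: [649.2, -9.0, 207.5]
ee_rot: [0.002, 0.69, 0.724, 0.002]
ft_force: [0.5, 0.2, -0.3]
gripper_width: 85.3
grip_force: 0.0
```

Call:
step_arm(steps=[-38.4,24,7,0,0,2.2,-38.4,24,7,0,0,2.2,-38.4,24,7,0,0,2.2,-38.4,24,7,0,0,2.2,-38.4,24,0,0,0,2.2,0,0,0,0,0,0,0,0,0,0,0,0,0,0,0,0,0,0])

```text
time: 13.7
position: [456.6, 110.9, 230.7]
ee_rot: [0.0, 0.618, 0.786, 0.0]
ft_force: [-0.2, 0.0, 0.4]
gripper_width: 85.5
grip_force: 0.0
```

```bash
python3 look.py green 455 111 w3;python3 w.py scene s2
python3 - <<'E'
import cv2; im=cv2.imread("pics/s2.png"); cv2.imwrite("pics/s2c.png",cv2.resize(im[150:340,160:480],None,fx=2.4,fy=2.4))
E
```

```text
tcp [456.6 110.9 230.7] tool y az 13.6 tilt [ 0.001 -0.   ]
green expected px [318. 223.] seen [321. 220.] [301 201  41  39 988] pos [457.2 112.1] go [0.5 1.3] az 13.8
{'time': np.float64(13.75), 'position': array([456.51, 110.87, 230.56]), 'ee_rot': array([0.  , 0.62, 0.79, 0.  ]), 'gripper_width': np.float64(85.06), 'grip_force': np.float64(0.0)}
```

View pics/s2c.png

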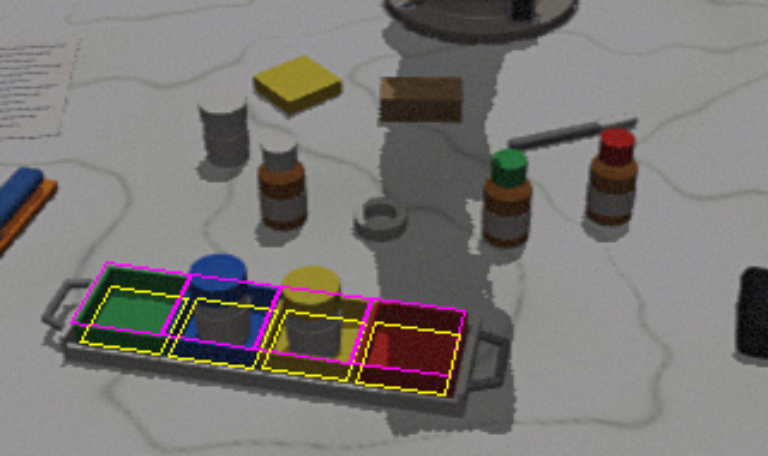

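View pics/w3.png

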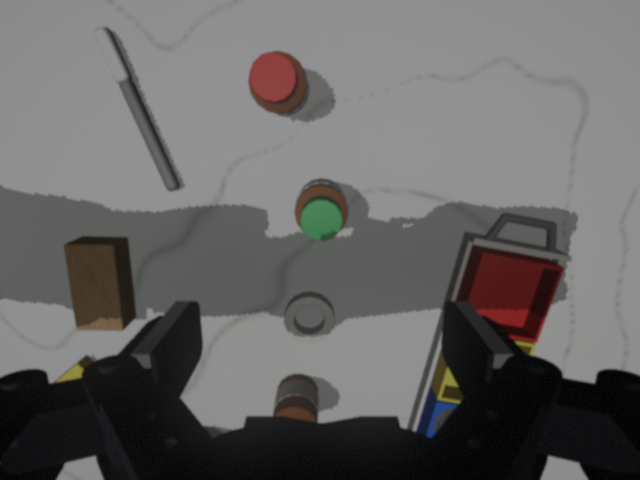

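Both pots stand upright in their bays, with yellow's cap at (310,285) in the crop. In the wrist view, green's cap is at (321,220) and its bottle at (457,112), with clear room for the fingers.

Call:
step_arm(steps=[0.8,0.8,-50,0,0,0,0,0,-50,0,0,0,0,0,-50,0,0,0,0,0,-40,0,0,0,0,0,-18,0,0,0,0,0,0,0,0,0])

```text
time: 14.55
position: [455.9, 111.5, 21.0]
ee_rot: [-0.001, 0.618, 0.786, -0.002]
ft_force: [-0.3, -0.2, 0.7]
gripper_width: 85.4
grip_force: 0.0
```

Call:
step_arm(steps=[0,0,0,0,0,0,0,0,0,0,0,0,0,0,0,0,0,0,0,0,0,0,0,0,0,0,0,0,0,0,0,0,0,0,0,0], claw=1)

```text
time: 15.3
position: [457.1, 112.8, 23.5]
ee_rot: [0.0, 0.617, 0.787, 0.001]
ft_force: [-1.5, -0.9, 8.1]
gripper_width: 42.0
grip_force: 59.7
```

Call:
step_arm(steps=[0,0,20,0,0,0,0,0,40,0,0,0,0,0,50,0,0,0,0,0,40,0,0,0,0,0,0,0,0,0])

```text
time: 15.92
position: [458.4, 113.4, 175.4]
ee_rot: [0.001, 0.617, 0.787, 0.003]
ft_force: [-0.5, -0.1, -1.0]
gripper_width: 42.6
grip_force: 61.1
```

Call:
step_arm(steps=[28.4,-39.6,0,0,0,-1.6,28.4,-39.6,0,0,0,-1.6,28.4,-39.6,0,0,0,-1.6,28.4,-39.6,0,0,0,-1.6,28.4,-39.6,0,0,0,-1.6,28.4,-39.6,0,0,0,-1.6,28.4,-39.6,0,0,0,-1.4,0,0,0,0,0,0])

```text
time: 16.92
position: [655.2, -169.3, 171.1]
ee_rot: [0.001, 0.692, 0.722, -0.001]
ft_force: [-0.1, 0.7, -0.8]
gripper_width: 42.4
grip_force: 61.2
```

Call:
step_arm(steps=[0,0,-40,0,0,0,0,0,-50,0,0,0,0,0,-30,0,0,0,0,0,-15,0,0,0,0,0,-3,0,0,0,0,0,0,0,0,0])

```text
time: 17.68
position: [655.9, -164.8, 35.3]
ee_rot: [0.001, 0.69, 0.724, 0.0]
ft_force: [0.9, -0.2, -0.2]
gripper_width: 42.1
grip_force: 61.2
```

Call:
step_arm(steps=[0,0,-2,0,0,0,0,0,-1,0,0,0,0,0,0,0,0,0])

```text
time: 18.05
position: [655.9, -164.8, 32.7]
ee_rot: [0.001, 0.69, 0.724, 0.001]
ft_force: [-1.0, 0.6, 4.8]
gripper_width: 42.6
grip_force: 61.8
```

Call:
step_arm(steps=[0,0,0,0,0,0,0,0,0,0,0,0,0,0,0,0,0,0,0,0,20,0,0,0,0,0,50,0,0,0,0,0,60,0,0,0,0,0,30,0,0,0], claw=-1)

```text
time: 18.92
position: [656.6, -165.9, 196.6]
ee_rot: [0.002, 0.69, 0.724, 0.002]
ft_force: [0.2, 0.2, -0.7]
gripper_width: 85.7
grip_force: 0.0
```

Call:
step_arm(steps=[-31.8,45.9,5,0,0,3,-31.8,45.9,5,0,0,3,-31.8,45.9,5,0,0,3,-31.8,45.9,5,0,0,3,-31.8,45.9,5,0,0,3,-31.8,45.9,5,0,0,3,-31.8,45.9,5,0,0,3,-31.8,45.9,4,0,0,3])

```text
time: 19.92
position: [400.1, 203.6, 231.8]
ee_rot: [0.0, 0.524, 0.852, 0.001]
ft_force: [0.1, 0.4, -0.7]
gripper_width: 85.5
grip_force: 0.0
```

Call:
step_arm(steps=[0,0,0,0,0,0,0,0,0,0,0,0])

```text
time: 20.18
position: [401.3, 201.9, 231.1]
ee_rot: [0.0, 0.525, 0.851, 0.001]
ft_force: [-0.0, -0.7, 0.9]
gripper_width: 85.4
grip_force: 0.0
```

```bash
python3 look.py red 401 202.5;python3 w.py scene s3
python3 - <<'E'
import cv2; im=cv2.imread("pics/s3.png"); cv2.imwrite("pics/s3c.png",cv2.resize(im[150:340,160:480],None,fx=2.4,fy=2.4))
E
```

```text
tcp [401.3 201.9 231.1] tool y az 26.7 tilt [0.001 0.001]
red expected px [320. 223.] seen [320. 222.] [ 299  203   45   41 1402] pos [401.8 201.1] go [ 0.5 -0.8] az 26.6
{'time': np.float64(20.23), 'position': array([401.61, 201.35, 230.87]), 'ee_rot': array([0.  , 0.53, 0.85, 0.  ]), 'gripper_width': np.float64(85.23), 'grip_force': np.float64(0.0)}
```

View pics/s3c.png

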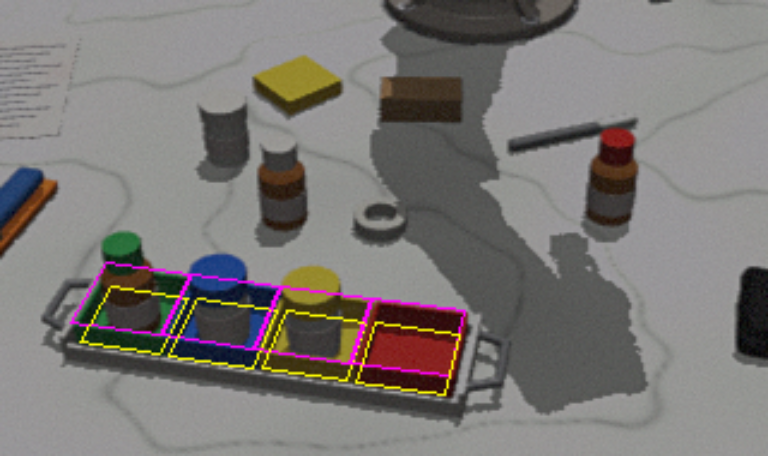

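The green bottle stands upright in its bay, with its cap at (122,245) in the crop. Picking red at (401.7, 201.3).

Call:
step_arm(steps=[0.8,-1,-50,0,0,0,0,0,-50,0,0,0,0,0,-50,0,0,0,0,0,-40,0,0,0,0,0,-18,0,0,0,0,0,0,0,0,0])

```text
time: 21.02
position: [401.7, 199.6, 21.3]
ee_rot: [-0.0, 0.525, 0.851, -0.002]
ft_force: [0.1, 0.2, 0.2]
gripper_width: 86.0
grip_force: 0.0
```

Call:
step_arm(steps=[0,0,0,0,0,0,0,0,0,0,0,0,0,0,0,0,0,0,0,0,0,0,0,0,0,0,0,0,0,0,0,0,0,0,0,0], claw=1)

```text
time: 21.78
position: [402.2, 201.8, 23.5]
ee_rot: [0.0, 0.524, 0.852, 0.001]
ft_force: [-1.3, -1.1, 10.3]
gripper_width: 42.6
grip_force: 59.9
```

Call:
step_arm(steps=[0,0,20,0,0,0,0,0,40,0,0,0,0,0,50,0,0,0,0,0,40,0,0,0,0,0,0,0,0,0])

```text
time: 22.4
position: [403.3, 202.9, 175.4]
ee_rot: [0.001, 0.524, 0.852, 0.004]
ft_force: [-0.5, 0.5, -1.2]
gripper_width: 42.8
grip_force: 61.2
```

Call:
step_arm(steps=[40.4,-22,0,0,0,-4,40.4,-22,0,0,0,-4,40.4,-22,0,0,0,-4,40.4,-22,0,0,0,-4,40.4,-22,0,0,0,-4,40.4,-22,0,0,0,-4,0,0,0,0,0,0,0,0,0,0,0,0])

```text
time: 23.4
position: [642.8, 69.7, 171.0]
ee_rot: [-0.001, 0.69, 0.724, -0.001]
ft_force: [-0.7, 0.3, -2.1]
gripper_width: 42.3
grip_force: 61.3
```

Call:
step_arm(steps=[0,0,-40,0,0,0,0,0,-50,0,0,0,0,0,-30,0,0,0,0,0,-15,0,0,0,0,0,-3,0,0,0,0,0,0,0,0,0])

```text
time: 24.15
position: [644.6, 69.8, 35.4]
ee_rot: [0.0, 0.69, 0.724, 0.001]
ft_force: [0.5, -0.5, -0.4]
gripper_width: 42.4
grip_force: 61.3
```

Call:
step_arm(steps=[0,0,-2,0,0,0,0,0,-1,0,0,0,0,0,0,0,0,0])

```text
time: 24.52
position: [644.7, 69.6, 32.6]
ee_rot: [0.0, 0.69, 0.724, 0.001]
ft_force: [-1.7, 0.9, 5.5]
gripper_width: 42.3
grip_force: 62.0
```

Call:
step_arm(steps=[0,0,0,0,0,0,0,0,0,0,0,0,0,0,0,0,0,0,0,0,20,0,0,0,0,0,50,0,0,0,0,0,60,0,0,0,0,0,30,0,0,0], claw=-1)

```text
time: 25.4
position: [645.6, 68.9, 196.4]
ee_rot: [0.002, 0.69, 0.724, 0.002]
ft_force: [0.6, -0.3, -1.0]
gripper_width: 85.5
grip_force: 0.0
```

Call:
step_arm(steps=[0,40,10,0,0,0,0,40,10,0,0,0,0,40,10,0,0,0,0,40,10,0,0,0,0,0,0,0,0,0,0,0,0,0,0,0])

```text
time: 26.15
position: [644.1, 228.6, 232.2]
ee_rot: [0.0, 0.69, 0.724, 0.0]
ft_force: [-0.3, -0.3, 0.2]
gripper_width: 85.3
grip_force: 0.0
```

```bash
python3 w.py scene s4
python3 - <<'E'
import cv2; im=cv2.imread("pics/s4.png"); cv2.imwrite("pics/s4c.png",cv2.resize(im[150:340,160:480],None,fx=2.4,fy=2.4))
E
```

```text
{'time': np.float64(26.15), 'position': array([644.07, 228.6 , 232.16]), 'ee_rot': array([0.  , 0.69, 0.72, 0.  ]), 'gripper_width': np.float64(85.33), 'grip_force': np.float64(0.0)}
```

View pics/s4c.png

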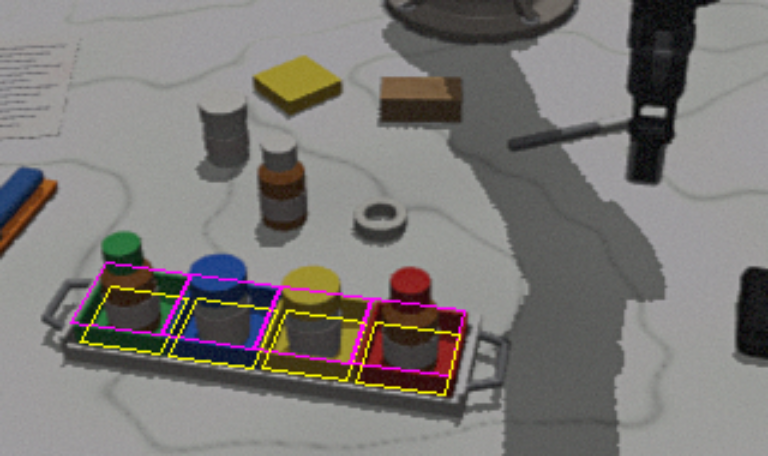

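The crop shows all four upright in their own bays: green (122,245), blue (218,270), yellow (310,283), red (410,283). Both white spares are untouched at (225,130) and (282,185), and the gripper is clear.

```bash
python3 -c "
from rig import bot
print(bot.sign_off())"
```

```text
the job is handed in; nothing more can be done
None
```

The job is handed in: in the last picture all four coloured-cap pots and bottles stood upright in their matching bays with the white spares untouched, at about 26 s on the robot clock.

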